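Shut the soap mould and thread its locking pin

ROBOT

A 7-joint arm with a two-finger parallel gripper is mounted at the origin on the work surface. World frame = base frame: x ahead of the robot, y to its left, z up, the work surface at z = 0. Lengths are in m, angles in rad, forces in N, time in s.
With the tool pointing down it reaches from about 0.425 to 0.95 m from the base axis. Payload 4.7 kg.
Tool frame: the origin (TCP) lies at the very end of the fingers, on their centre line; the grasp point (between the pads) lies 19 mm behind it (grasp_offset is the distance from the TCP to the grasp point, in m); z points along the fingers, y is the line along which they close (so a half turn about z gives the same grasp; the last joint's range is limited). The gripper opens to 87 mm and grips with 3 to 60 N. Pads are 19 mm wide; open, the fingers measure 117 mm over their backs; the gripper's body (75 mm by 190 mm) begins 51 mm behind the grasp point.
Start: joints at [-1.268, 0.469, -0.049, 1.532, 0.024, 1.141, -0.082], TCP at [0.22, 0.638, 0.223] pointing down, gripper open.
Joint ranges: [-2.59, 2.59], [-0.33, 1.99], [-1.39, 1.29], [0.1, 2.45], [-1.04, 4.18], [0.21, 1.99], [-2.66, 2.66]. Speed limits (rad/s): [2.57, 2.57, 3.14, 3.14, 3.14, 3.14, 3.14].

INTERFACE

Orientations are given as a unit quaternion [w, x, y, z].
In Python, from plant import move_ptp, move_straight, move_j, gripper_to, hold, solve_ik, get_state, get_image, MotionError, job_done, grasp_offset gives the robot as it stands. Calls block until the motion is done:
- move_ptp(position, orientation): joint-space move of the TCP to a pose.
- move_straight(position, ori=None, speed=0.15, f_stop=None): straight line of the TCP; ori=None keeps the orientation; speed is the mean speed in m/s. With f_stop (N) it stops when the force on the tool has changed by that much, and returns True; else False.
- move_j(angles): joint-space move.
- gripper_to(opening, f_grip=None): opening from 0.0 (shut) to 1.0 (fully open); f_grip is the grip in N (None keeps the last); returns when the fingers have stopped.
- hold(seconds).
- solve_ik(position, orientation): joint angles nearest the present ones, or None.
- get_state(): the state.
- get_image(name): name is "scene" or "top" or "wrist"; returns a dict with "pixels" (420x560x3 uint8, blue, green, red), "z_map" (420x560 float32, m along the optical axis (not along the pixel's ray), 0 where there is no reading), "fx", "fy", "cx", "cy" (pixels), "rvec" (rotation vector, rad) and "tvec" (3), from world to camera coordinates, as OpenCV has them. Camera axes: x right, y down, z forward; pixel columns grow to the right and rows downward; lengths in m; the calibration is good to about 2 mm. A picture is of the moment at which its call begins.
A pose or a line that the arm cannot do raises MotionError and nothing moves.
- job_done(): hands the job in, once; it reports no verdict.
The state is a dict: "time": time; "q": joint angles; "qvel": joint speeds; "joint_efforts": joint torques, N m; "eef_pos": TCP position; "eef_rot": TCP orientation; "contact_force": force on the tool from outside, world axes, zero at the start; "torque": the same for the moment, N m; "gripper_width": opening from 0.0 (shut) to 1.0 (fully open).
Only numpy, scipy, OpenCV 4.12 (cv2) and the standard library are available. Lean on these libraries where they do the work, as an engineer would, in place of code of your own. Each camera call takes 0.05 s, during which the arm holds its last target. There are 200 camera calls.

TASK

Get the wooden soap mould ready for pouring: swing its front flap up until it is fully shut, then take the locking pin and thread it through the bushing in one end wall, across the front of the shut flap and through the bushing in the other end wall, and push it in until its red grip is close up to the near bushing. Finish while still gripping the pin there with both bushings on it, so that I can screw the wing nut on to the tip; leave the other things on the table where they are.

Things in the scene. Friction and masses are not known exactly. Their poses are not given: they have to be found in the camera images.
- mould: Light brown wooden loaf mould with a pink liner, screwed down, yawed up to 12 degrees. Origin on the table; x points from its front to its back (away from the robot), y to its left. In mm: base 15 thick, x -45 to 94, y -95 to 95; end walls |y| 83 to 95, x -45 to 92, up to z 90; back wall x 80 to 92. In front of the flap (x below -12) each end wall runs on as an ear with a bushing.
- flap (a joint): Mould's front flap, a darker brown board 160 mm wide, 73 high, 12 thick, hinged at the bottom of its outer face. 0 = fully shut (upright, end stop); grows to 1.5 rad as it falls outwards to the mould's front (-x). Starts half open, 0.55 to 1.1. Stiff hinge (0.12 N m friction): stays where it is left; 2 to 3 N at its free edge move it.
- flap_hinge (a point): Centre of the flap's hinge line, which runs along the mould's y; at (-12, 0, 17) mm in the mould's frame.
- flap_edge (a point): Middle of the flap's free edge, on its outer face (upper edge when shut), 73 mm from the hinge line; the point's axes turn with the flap.
- bush_left (a point): Centre of the orange bushing in the left end wall, at (-22.5, 90.5, 60) mm in the mould's frame. Bore 18 mm along the mould's y, both mouths flared to 27 mm; from 7.5 mm inside of this point (flush with the wall's inner face) to 7.5 mm outside of it (3 mm proud of the wall).
- bush_right (a point): Centre of the like bushing in the right end wall, at (-22.5, -90.5, 60) mm in the mould's frame, in line with the other. The bore's axis lies 10.5 mm in front of the shut flap's outer face.
- pin: Locking pin lying on the table: flat red grip 80 mm long, 26 wide, 14 thick (lying flat) and from its end an aluminium rod of 14 mm diameter, 245 long, the last 12 mm tapering to 6. About 0.12 kg. Origin at the grip's middle, on the rod's axis (7 mm above the table); x along the rod to the tip: grip -40 to +40, rod +40 to +285; y across the grip's width, z up as it lies.
- wing_nut: Steel wing nut lying on the table, 68 mm over its wings, 16 mm high; origin on its underside. To be left where it is.
- oil_bottle: Small amber bottle with a black cap, 32 mm in diameter, 75 mm high, standing behind the mould; origin under its base. To be left where it is.
- jug: Glass measuring jug, 104 mm in diameter, 105 mm high, with a handle; origin under its base. To be left where it is.
- dish_a: Square green soap dish, 82 by 82 mm, 16 mm high; origin on its underside. To be left where it is.
- dish_b: Another such soap dish. To be left where it is.
- spatula: Spatula with a wooden handle, 240 mm long, lying on the table; origin on its underside. To be left where it is.

How it is judged:
On the way, in this order (a step that is already met when the one before it is completed fails the run):
1. the flap is swung up fully shut (value of joint flap below 0.06 rad), for 0.2 s.
2. with the flap shut, the pin is through one bushing (value of joint flap below 0.08 rad and ((x of bush_left in the frame of pin between 0.045 and 0.265 m and y of bush_left in the frame of pin between -0.004 and 0.004 m and z of bush_left in the frame of pin between -0.004 and 0.004 m) or (x of bush_right in the frame of pin between 0.045 and 0.265 m and y of bush_right in the frame of pin between -0.004 and 0.004 m and z of bush_right in the frame of pin between -0.004 and 0.004 m))), for 0.1 s.
At the end, for the whole second after the job is handed in: Flap shut (within 0.08 rad); pin through both bushings, each bushing's centre within 4 mm of the rod's axis, tip at least 15 mm out of the far bushing (grip at most 34 mm from the near one), pin at rest and gripped by the fingers (over 1 N); other things within 30 mm of their places (value of joint flap below 0.08 rad and x of bush_left in the frame of pin between 0.045 and 0.2625 m and y of bush_left in the frame of pin between -0.004 and 0.004 m and z of bush_left in the frame of pin between -0.004 and 0.004 m and x of bush_right in the frame of pin between 0.045 and 0.2625 m and y of bush_right in the frame of pin between -0.004 and 0.004 m and z of bush_right in the frame of pin between -0.004 and 0.004 m and contact force between the fingers and pin above 1 N and linear speed of pin below 0.02 m/s); the arm keeps its last pose, push and grip.
It fails at once if another thing on the table is moved (more than 30 mm) (distance of any of oil_bottle, jug, wing_nut, dish_a, dish_b, spatula from where it was at the start of the episode above 0.03 m).
It fails at once if the bottle or the jug is tipped over (angle between any of oil_bottle, jug's own z axis and vertical above 0.5 rad).
It also fails if it takes over 67 s, if anything falls off the work surface, if the arm or the gripper's body presses on something with over 40 N, if the wrist force passes 120 N, or if a joint passes its speed limit or range.

## Working session

There is one attempt and no reset: what is moved stays moved. The work goes in short steps, each a Python script; the robot and the scene stay as the last script left them, time stands still between calls to the robot, and variables do not carry over. Pictures are saved under pics/ and viewed, on a budget of 10 in all, crops included, one or two more only if the job needs it, and the job is handed in when it is done.

```bash
mkdir -p pics; ls; cat > h.py <<'E'
import numpy as np, cv2
from scipy.spatial.transform import Rotation as R
from plant import *
def snap(name,fn,crop=None,scale=1):
    im=get_image(name); np.savez('pics/'+fn+'.npz',**im)
    p=im['pixels']
    if crop: p=p[crop[1]:crop[3],crop[0]:crop[2]]
    cv2.imwrite('pics/'+fn+'.png',cv2.resize(p,None,fx=scale,fy=scale,interpolation=cv2.INTER_CUBIC)); return im
def world(im,u,v):
    z=np.median(im['z_map'][int(v)-1:int(v)+2,int(u)-1:int(u)+2])
    c=np.array([(u-im['cx'])/im['fx']*z,(v-im['cy'])/im['fy']*z,z])
    return cv2.Rodrigues(np.array(im['rvec'],float))[0].T@(c-np.array(im['tvec']).ravel())
def cloud(im):
    v,u=np.mgrid[:420,:560]; z=im['z_map']
    c=np.stack([(u-im['cx'])/im['fx']*z,(v-im['cy'])/im['fy']*z,z],-1)
    return (c-np.array(im['tvec']).ravel())@cv2.Rodrigues(np.array(im['rvec'],float))[0]
def quat(M):
    q=R.from_matrix(M).as_quat(); return [q[3],q[0],q[1],q[2]]
def tool(zdir,ydir):
    z=np.array(zdir,float);z/=np.linalg.norm(z);y=np.array(ydir,float);y-=z*(y@z);y/=np.linalg.norm(y)
    return quat(np.stack([np.cross(y,z),y,z],1))
E
python3 - <<'E'
from h import *
snap('top','top1',scale=1.4); snap('scene','scene1',scale=1.4)
s=get_state(); print(s['time'],s['eef_pos'],s['eef_rot'],grasp_offset)
E
```

```text
pics
0.1 [0.21970827 0.63766276 0.22162292] [-1.14280433e-04  1.65147224e-01  9.86268546e-01 -8.58346298e-04] 0.0187
```

View pics/top1.png

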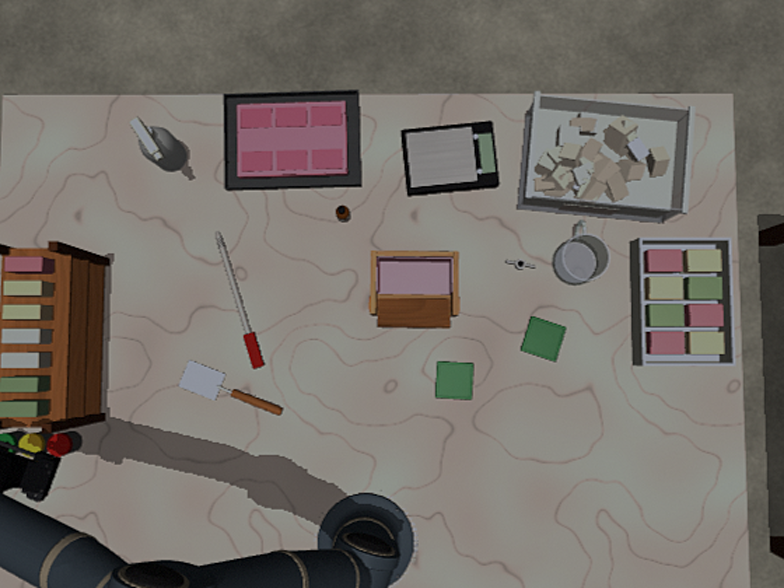

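View pics/scene1.png

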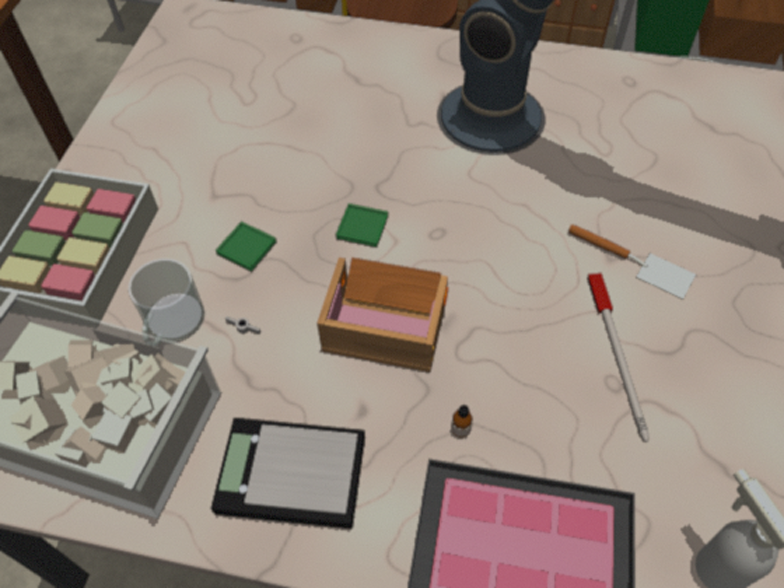

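```bash
python3 - <<'E'
from h import *
t=np.load('pics/top1.npz'); s=np.load('pics/scene1.npz')
f=1/1.4
for n,im,pts in (('top',t,dict(grip_near=(259,366),grip_far=(248,334),tip=(219,234),bl=(373,256),br=(457,255),fl=(375,310),fr=(457,312),flapedgeL=(378,325),flapedgeR=(449,325))),
  ('scene',s,dict(grip_near=(597,277),grip_far=(606,309),tip=(645,437),bl=(433,364),br=(324,349),flapedgeL=(445,269),flapedgeR=(352,262)))):
    for k,(u,v) in pts.items(): print(n,k,world(im,u*f,v*f).round(3))
w=cloud(t); m=(w[...,2]>.083)&(w[...,2]<.097)&(w[...,0]>.45)&(w[...,0]<.85)&(abs(w[...,1])<.25)
P=w[m]; print(len(P)); r=cv2.minAreaRect((P[:,:2]*1000).astype(np.float32)); print(r, P[:,2].mean())
st=get_state(); im=get_image('wrist'); C=cv2.Rodrigues(np.array(im['rvec'],float))[0]
T=R.from_quat(np.roll(st['eef_rot'],-1)).as_matrix()
print('cam in tool',T.T@(-C.T@np.array(im['tvec']).ravel()-st['eef_pos']),(C@T).round(2),im['fx'])
E
```

```text
top grip_near [0.386 0.235 0.012]
top grip_far [0.458 0.262 0.01 ]
top tip [0.685 0.331 0.011]
top bl [ 0.624 -0.022  0.088]
top br [ 0.626 -0.203  0.09 ]
top fl [ 0.507 -0.027  0.089]
top fr [ 0.503 -0.203  0.089]
top flapedgeL [ 0.476 -0.033  0.058]
top flapedgeR [ 0.476 -0.187  0.061]
scene grip_near [0.395 0.245 0.014]
scene grip_far [0.46  0.265 0.012]
scene tip [0.69  0.337 0.011]
scene bl [ 0.624 -0.013  0.002]
scene br [ 0.639 -0.198  0.013]
scene flapedgeL [ 0.422 -0.027 -0.   ]
scene flapedgeR [ 0.486 -0.184  0.061]
615
((568.2801513671875, -111.19498443603516), (188.26754760742188, 135.772705078125), 89.41203308105469) 0.08922948719315044
cam in tool [ 0.07299457 -0.00077677 -0.16195688] [[-0.    1.   -0.  ]
 [-0.96 -0.   -0.27]
 [-0.27  0.    0.96]] 345.0834439860401
```

```bash
python3 - <<'E'
from h import *
o=tool([0,0,-1],[0,1,0])
move_ptp([.50,.26,.26],o); snap('wrist','wp',scale=1.4)
move_ptp([.47,-.11,.22],o); a=snap('wrist','wm',scale=1.4)
print(get_state()['time'],get_state()['q'])
w=cloud(a); m=(abs(w[...,2]-.09)<.003)&(w[...,0]>.45)&(w[...,0]<.7)&(abs(w[...,1]+.11)<.14)
P=w[m]; print(len(P),P[:,2].mean(),cv2.minAreaRect((P[:,:2]*1000).astype(np.float32)))
# pin by cloud
b=np.load('pics/wp.npz'); w=cloud(b); m=(w[...,2]>.006)&(w[...,2]<.03)&(w[...,0]>.36)&(w[...,0]<.72)&(w[...,1]>.2)&(w[...,1]<.37)
hsv=cv2.cvtColor(b['pixels'],cv2.COLOR_BGR2HSV); red=m&((hsv[...,0]<6)|(hsv[...,0]>174))&(hsv[...,1]>150)
G=w[red]; print('grip',len(G),G[:,2].mean(),cv2.minAreaRect((G[:,:2]*1000).astype(np.float32)))
print('all',cv2.minAreaRect((w[m][:,:2]*1000).astype(np.float32)),w[m][:,2].mean())
E
```

```text
3.3667 [-0.14987234  0.15411307  0.32600806  1.99368702 -0.05887165  1.00211737
  1.77786057]
1690 0.0896270957218622 ((566.7406616210938, -108.1785659790039), (190.75526428222656, 132.1637725830078), 89.15696716308594)
grip 1596 0.013818551241007622 ((423.782470703125, 253.00350952148438), (78.93120574951172, 25.47127342224121), 17.878602981567383)
all ((540.486083984375, 290.49456787109375), (324.3851623535156, 25.9823055267334), 17.798004150390625) 0.013080695025827158
```

View pics/wm.png

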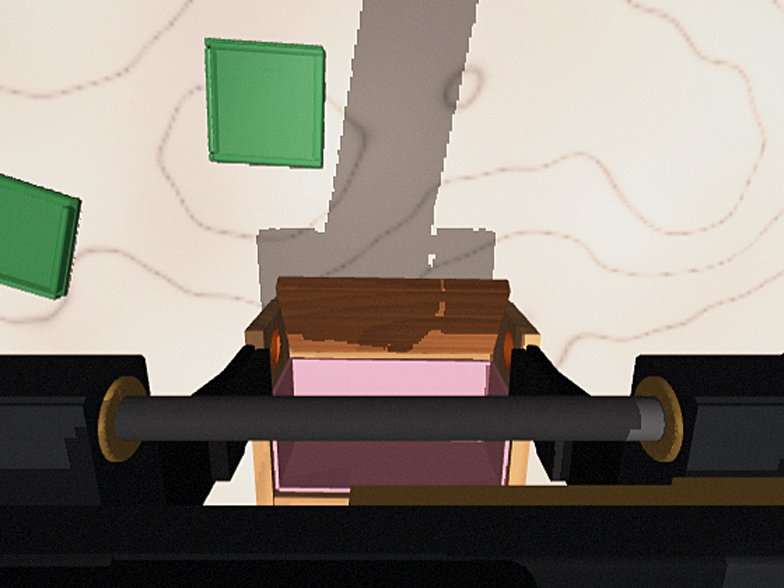

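View pics/wp.png

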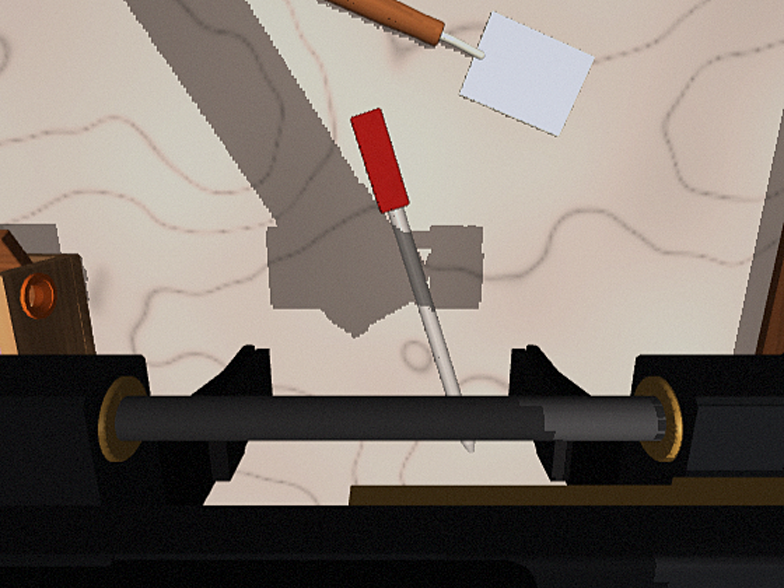

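```bash
python3 - <<'E'
from h import *
o=tool([0,0,-1],[np.sin(.012),np.cos(.012),0])
gripper_to(0.0)
move_straight([.43,-.11,.12],o,speed=.2)
move_straight([.43,-.11,.045],speed=.12)
r=move_straight([.545,-.111,.045],speed=.05,f_stop=15); s=get_state(); print(r,s['eef_pos'],s['contact_force'],s['time'])
hold(.3)
p=s['eef_pos']; move_straight([p[0]-.04,p[1],.045],speed=.15)
move_straight([p[0]-.05,p[1],.19],speed=.2)
a=snap('wrist','w2',scale=1.4); t=snap('top','top2'); st=snap('scene','sc2')
move_ptp([.50,.10,.16],tool([-.0,-.5,-.87],[1,0,0]) ) if 0 else None
w=cloud(a); m=(abs(w[...,2]-.09)<.003)&(w[...,0]>.45)&(w[...,0]<.7)&(abs(w[...,1]+.11)<.14)
P=w[m]; print(cv2.minAreaRect((P[:,:2]*1000).astype(np.float32)),get_state()['time'])
# ear front edges, flap line
for n,ww in(('wrist',w),('top',cloud(t))):
    for y0 in (-.195,-.18,-.16,-.14,-.11,-.08,-.06,-.04,-.025):
        k=(abs(ww[...,1]-y0)<.005)&(abs(ww[...,2]-.09)<.004)&(abs(ww[...,0]-.56)<.08)
        xs=ww[k][:,0]; print(n,y0,len(xs),np.round(np.sort(xs)[:3],4) if len(xs) else '')
E
```

```text
True [ 0.46137019 -0.1100657   0.04393588] [-1.31467748 -0.39024975 -0.67159562] 7.3667
((0.0, 0.0), (0.0, 0.0), 0.0) 9.1083
wrist -0.195 0 
wrist -0.18 0 
wrist -0.16 0 
wrist -0.14 0 
wrist -0.11 0 
wrist -0.08 0 
wrist -0.06 0 
wrist -0.04 0 
wrist -0.025 0 
top -0.195 76 [0.4995 0.4996 0.5028]
top -0.18 12 [0.6231 0.6235 0.6236]
top -0.16 13 [0.6203 0.6234 0.6238]
top -0.14 16 [0.6233 0.6237 0.6238]
top -0.11 15 [0.6206 0.6259 0.6265]
top -0.08 14 [0.6239 0.626  0.6261]
top -0.06 9 [0.6209 0.6238 0.6239]
top -0.04 8 [0.6261 0.6265 0.6291]
top -0.025 111 [0.5025 0.5026 0.5026]
```

View pics/w2.png

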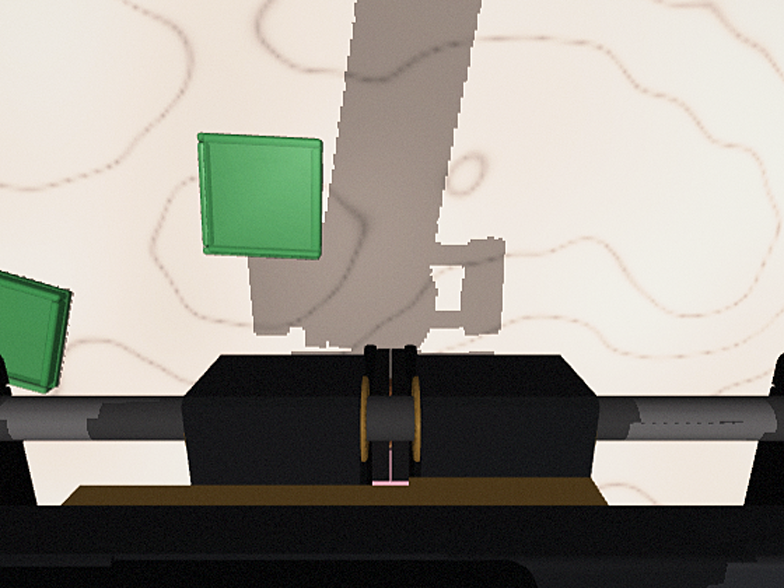

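```bash
python3 - <<'E'
from h import *
o=tool([0,0,-1],[np.sin(.012),np.cos(.012),0])
move_straight([.43,-.11,.12],o,speed=.2)
move_straight([.43,-.11,.045],speed=.15)
for x in (.455,.47,.485,.50,.512,.518):
    r=move_straight([x,-.11,.045],speed=.04); s=get_state(); print(x,s['eef_pos'][0].round(4),np.round(s['contact_force'],1),s['time'])
r=move_straight([.534,-.11,.045],speed=.02,f_stop=12); s=get_state(); print(r,s['eef_pos'],s['contact_force'],s['time'])
t=snap('top','top3'); snap('scene','sc3',crop=(200,160,340,280),scale=4)
E
```

```text
0.455 0.4547 [-0.1  0.4 -0.3] 11.0417
0.47 0.4618 [-14.9  -1.2  10.1] 11.5667
0.485 0.4606 [-39.8  -2.   25.1] 12.0917
0.5 0.459 [-65.7  -2.5  34.5] 12.6167
0.512 0.4577 [-83.4  -4.   40.3] 13.0667
0.518 0.4571 [-93.   -3.5  43.2] 13.3667
False [ 0.4568781  -0.10918741  0.03518604] [-99.07289112 -10.09964134  45.07606007] 14.3167
```

View pics/sc3.png

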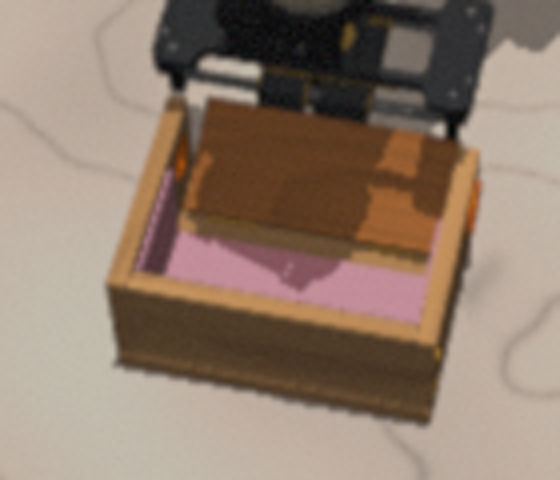

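```bash
python3 - <<'E'
from h import *
s=get_state(); print(s['eef_pos'],s['torque'],R.from_quat(np.roll(s['eef_rot'],-1)).as_matrix().round(3))
im=np.load('pics/sc3.npz'); w=cloud(im)
for y0,y1 in((-.24,-.20),(-.2,-.16),(-.16,-.13),(-.13,-.09),(-.09,-.06),(-.06,-.02),(-.02,.03)):
    k=(w[...,1]>y0)&(w[...,1]<y1)&(w[...,0]<.50)&(w[...,0]>.44)&(w[...,2]>.02)&(im['pixels'].max(-1)<70)
    print(y0,k.sum(),w[k].min(0).round(3) if k.any() else '',w[k].max(0).round(3) if k.any() else '')
p=s['eef_pos']; move_straight([p[0]-.03,-.11,.05],o:=tool([0,0,-1],[0,1,0]),speed=.1)
print(get_state()['contact_force'],get_state()['time'])
for n,pos,oo in (('rot',[.44,-.11,.05],tool([0,0,-1],[1,0,0])),('rot-',[.44,-.11,.05],tool([0,0,-1],[-1,0,0])),('t25',[.46,-.11,.05],tool([.42,0,-.9],[0,1,0])),('t35',[.46,-.11,.05],tool([.57,0,-.82],[0,1,0])),('t45',[.46,-.11,.05],tool([.7,0,-.7],[0,1,0])),('t35r',[.46,-.11,.05],tool([.57,0,-.82],[0.82,0,.57]))):
    print(n,solve_ik(pos,oo), solve_ik([pos[0]+.07,pos[1],pos[2]+.02],oo) is not None)
E
```

```text
[ 0.45689811 -0.10917028  0.03519208] [-2.11140584 22.46520465  0.91577351] [[-0.985  0.024 -0.17 ]
 [ 0.019  0.999  0.027]
 [ 0.171  0.023 -0.985]]
-0.24 52 [ 0.44  -0.206  0.136] [ 0.5   -0.2    0.153]
-0.2 277 [ 0.441 -0.2    0.111] [ 0.5   -0.16   0.205]
-0.16 173 [ 0.463 -0.16   0.057] [ 0.5   -0.13   0.452]
-0.13 565 [ 0.44 -0.13  0.05] [ 0.5   -0.09   0.522]
-0.09 1272 [ 0.44  -0.09   0.108] [ 0.5  -0.06  0.53]
-0.06 519 [ 0.44  -0.06   0.054] [ 0.5   -0.02   0.517]
-0.02 11 [ 0.452 -0.02   0.145] [ 0.478 -0.018  0.154]
[0.16957305 0.63079952 0.64237668] 15.6417
rot [-0.40163488  0.43600868  0.68991535  2.23027701 -0.47962146  0.62182012
  0.64056184] True
rot- [ 0.93854151  0.56868448 -0.99195696  2.16024262  0.69867279  0.7766088
  2.62919104] True
t25 [ 1.16587089  0.59100753 -1.17089885  2.40358798  1.58512887  0.45696712
  0.28759325] True
t35 None True
t45 None False
t35r None True
```

```bash
python3 - <<'E'
from h import *
o=tool([0,0,-1],[np.sin(.012),np.cos(.012),0])
move_straight([.43,-.11,.03],o,speed=.15)
for x,z in ((.445,.029),(.458,.029),(.466,.03),(.474,.034),(.482,.04),(.49,.045),(.50,.05),(.51,.055),(.517,.055)):
    r=move_straight([x,-.11,z],speed=.06); s=get_state(); F=s['contact_force']; print(x,s['eef_pos'].round(4)[[0,2]],np.round(F,1),s['time'])
    if np.linalg.norm(F)>25: print('abort');break
else:
    r=move_straight([.534,-.11,.055],speed=.02,f_stop=12); s=get_state(); print(r,s['eef_pos'],s['contact_force'],s['time'])
snap('scene','sc4',crop=(200,160,340,280),scale=4)
E
```

```text
0.445 [0.4457 0.0293] [-1.  -0.5  0.7] 16.325
0.458 [0.4584 0.029 ] [-1.1  0.4 -0.9] 16.6917
0.466 [0.4613 0.0293] [-8.5 -1.1  6.8] 16.975
0.474 [0.4637 0.0325] [-18.6  -1.2  14.7] 17.275
0.482 [0.4686 0.0382] [-24.2  -0.4  19.5] 17.5917
abort
```

View pics/sc4.png

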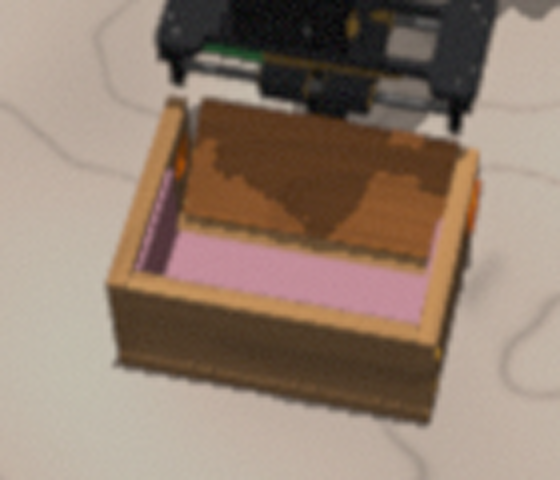

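```bash
python3 - <<'E'
from h import *
o=tool([0,0,-1],[np.sin(.012),np.cos(.012),0])
move_straight([.455,-.11,.028],o,speed=.1)
for a in np.arange(1.1,-.01,-.1):
    x=.5335-.073*np.sin(a)-.0095+.006; z=.017+.073*np.cos(a)-.021
    move_straight([x,-.11,z],speed=.06); s=get_state(); F=s['contact_force']; print(round(a,1),np.round([x,z],4),s['eef_pos'].round(4)[[0,2]],np.round(F,1),s['time'])
    if np.linalg.norm(F)>35: print('abort');break
else:
    r=move_straight([.54,-.11,.069],speed=.03,f_stop=10); s=get_state(); print(r,s['eef_pos'],s['contact_force'],s['time'])
snap('scene','sc5',crop=(200,160,340,280),scale=4)
E
```

```text
1.1 [0.4649 0.0291] [0.4663 0.0293] [-0.8 -1.1  0.1] 18.4
1.0 [0.4686 0.0354] [0.4688 0.0358] [-0.2 -0.1 -0.1] 18.675
0.9 [0.4728 0.0414] [0.4727 0.0417] [-1.7  1.2  1.5] 18.95
0.8 [0.4776 0.0469] [0.4782 0.0472] [-2.6  0.6  1.6] 19.225
0.7 [0.483  0.0518] [0.4841 0.0523] [-1.7  0.7  0.5] 19.5
0.6 [0.4888 0.0562] [0.4899 0.0566] [-0.4 -0.1 -0.8] 19.775
0.5 [0.495  0.0601] [0.496  0.0604] [-0.4  0.4  0.2] 20.05
0.4 [0.5016 0.0632] [0.5025 0.0635] [ 0.4 -0.4 -0.2] 20.325
0.3 [0.5084 0.0657] [0.5093 0.066 ] [-0.5 -0.   0.5] 20.6
0.2 [0.5155 0.0675] [0.5164 0.0678] [0.6 0.1 0.1] 20.875
0.1 [0.5227 0.0686] [0.523  0.0686] [-0.5  0.2 -1.3] 21.15
-0.0 [0.53  0.069] [0.523  0.0681] [-15.6   1.5  10.7] 21.425
True [ 0.52237044 -0.10985028  0.06735803] [ 0.83400642 -0.13472869 -0.05991959] 21.6583
```

View pics/sc5.png

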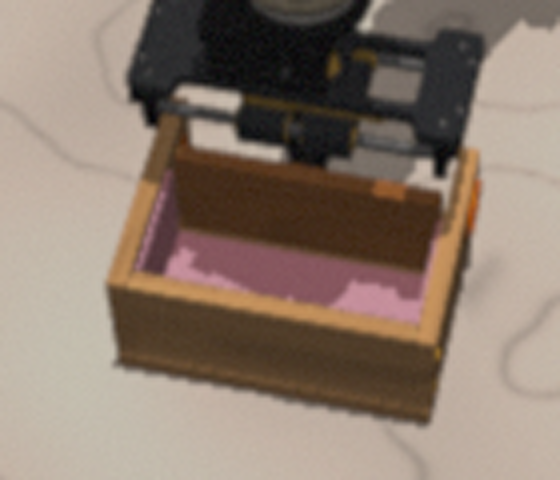

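```bash
cat > bush.py <<'E'
from h import *
def bush(im,yc):
    w=cloud(im); hsv=cv2.cvtColor(im['pixels'],cv2.COLOR_BGR2HSV)
    m=(hsv[...,0]<14)&(hsv[...,1]>190)&(hsv[...,2]>60)&(abs(w[...,0]-.522)<.03)&(abs(w[...,1]-yc)<.02)&(abs(w[...,2]-.06)<.025)
    P=w[m]
    if len(P)<10: return len(P)
    c,r=cv2.minEnclosingCircle((P[:,[0,2]]*1000).astype(np.float32)); v,u=np.nonzero(m)
    return len(P),'circ',np.round(c,1),round(r,1),'min',(P.min(0)*1000).round(1),'max',(P.max(0)*1000).round(1),(u.min(),u.max(),v.min(),v.max())
E
python3 - <<'E'
from bush import *
o=tool([0,0,-1],[0,1,0])
move_straight([.49,-.11,.069],o,speed=.15)
move_straight([.48,-.11,.2],speed=.25)
move_ptp([.52,-.32,.20],o); gripper_to(.6)
a=snap('wrist','br',scale=1.4); print(bush(a,-.205))
move_ptp([.52,.10,.20],o)
b=snap('wrist','bl',scale=1.4); print(bush(b,-.012)); print(get_state()['time'])
w=cloud(b);
for n,ww in(('r',cloud(a)),('l',w)):
    k=(abs(ww[...,2]-.09)<.003)&(abs(ww[...,0]-.56)<.07)&(abs(ww[...,1]+.11)<.115); 
    if k.any():print(n,k.sum(),ww[k].min(0),ww[k].max(0))
i=np.concatenate([a['pixels'],b['pixels']],1); cv2.imwrite('pics/both.png',cv2.resize(i,None,fx=.71,fy=.71))
E
```

```text
(557, 'circ', array([524.7,  57.4]), 23.7, 'min', array([ 504.9, -206.4,   35.7]), 'max', array([ 539.9, -197.1,   79.6]), (np.int64(399), np.int64(417), np.int64(185), np.int64(224)))
(519, 'circ', array([524.6,  61. ]), 19.2, 'min', array([506.5, -17.1,  42.1]), 'max', array([541.9,  -8.8,  77.9]), (np.int64(149), np.int64(165), np.int64(187), np.int64(226)))
26.3417
r 2864 [ 0.49983545 -0.20346726  0.08700151] [ 0.6291217  -0.08479839  0.09271619]
l 2826 [ 0.50170878 -0.13818954  0.08700088] [ 0.62951239 -0.01178924  0.09218094]
```

View pics/both.png

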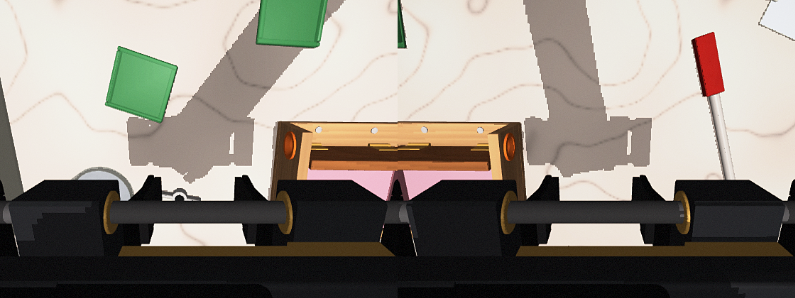

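```bash
python3 - <<'E'
from h import *
a=np.deg2rad(17.85); d=np.array([np.cos(a),np.sin(a)]); g=np.array([.4240,.2530])+.020*d
o=tool([0,0,-1],[-d[1],d[0],0])
move_ptp([*g,.08],o); move_straight([*g,.003],speed=.08)
print(get_state()['eef_pos'],g)
gripper_to(0.0,60); s=get_state(); print(s['gripper_width']*87,s['eef_pos'],s['time'])
move_straight([*g,.20],speed=.15)
u=np.array([-.0105,-1.]); bl=np.array([.5242,-.0172])
of=tool([0,0,-1],[1,-.0105,0])
p=bl-u*.325
print('ik',solve_ik([*p,.2],of)); move_ptp([*p,.20],of); move_straight([*p,.10],speed=.12); hold(.2)
s=get_state(); print(s['eef_pos'],p,s['time'],s['q'])
im=snap('wrist','pin',scale=1.4); t=snap('top','toppin'); sc=snap('scene','scpin')
for n,i in (('wrist',im),('top',t),('scene',sc)):
    w=cloud(i)
    for y0 in np.arange(.05,.29,.03):
        k=(abs(w[...,1]-y0)<.006)&(abs(w[...,0]-p[0])<.02)&(w[...,2]>.07)&(w[...,2]<.13)
        if k.sum()>3:
            P=w[k]; print(n,y0.round(2),k.sum(),'x',np.round([P[:,0].min(),P[:,0].max(),np.median(P[:,0])],4),'ztop',np.percentile(P[:,2],95).round(4))
E
```

```text
[0.44340722 0.25932832 0.00339946] [0.44303725 0.25913052]
25.439964084736697 [0.44306749 0.25921946 0.00313179] 28.9
ik [-1.02107     0.42168441  0.57359441  1.74532731 -0.25883901  1.05065325
 -0.36809341]
[0.52803091 0.30808001 0.10081229] [0.5276125 0.3078   ] 33.0583 [-0.97456088  0.53405396  0.51920127  1.83192077 -0.33932122  0.86289052
 -0.30260546]
wrist 0.26 7 x [0.5208 0.5339 0.5333] ztop 0.1073
top 0.05 18 x [0.5165 0.5284 0.5224] ztop 0.1117
top 0.08 17 x [0.5166 0.5283 0.5225] ztop 0.1127
top 0.11 16 x [0.5191 0.5283 0.5236] ztop 0.1124
top 0.14 16 x [0.519  0.5283 0.5235] ztop 0.1128
top 0.17 20 x [0.5191 0.5315 0.5251] ztop 0.1136
top 0.2 19 x [0.519  0.5316 0.525 ] ztop 0.1133
top 0.23 21 x [0.5191 0.5312 0.5251] ztop 0.1134
top 0.26 20 x [0.519  0.5312 0.5249] ztop 0.114
scene 0.05 26 x [0.5194 0.5322 0.5281] ztop 0.1117
scene 0.08 34 x [0.5179 0.5345 0.5295] ztop 0.1128
scene 0.11 32 x [0.5207 0.5355 0.5296] ztop 0.1125
scene 0.14 32 x [0.5226 0.5346 0.5291] ztop 0.1116
scene 0.17 34 x [0.5224 0.5333 0.5294] ztop 0.1127
scene 0.2 33 x [0.5221 0.5343 0.5297] ztop 0.1129
scene 0.23 34 x [0.5236 0.5349 0.5309] ztop 0.1136
scene 0.26 35 x [0.5239 0.537  0.5309] ztop 0.1128
```

View pics/pin.png

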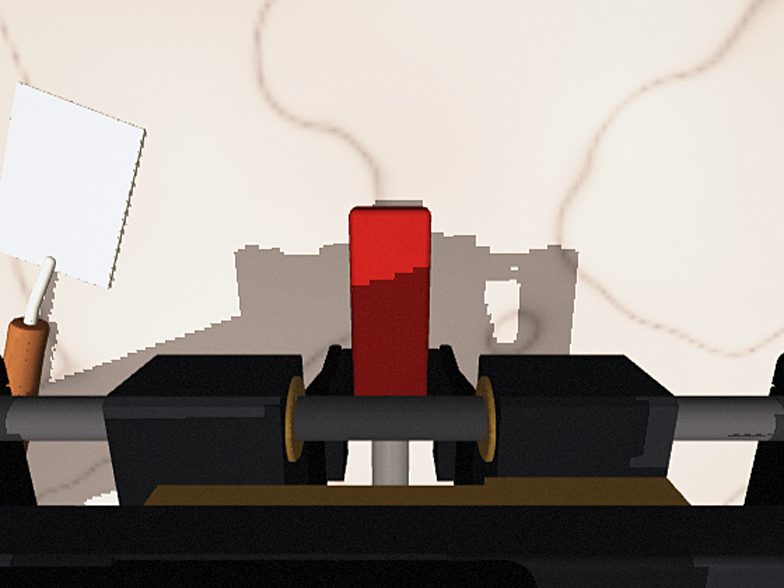

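```bash
python3 - <<'E'
from h import *
e=.009; u=np.array([-.0105,-1.]); bl=np.array([.5242,-.0172])
of=tool([e*u[0],e*u[1],-1],[1,-.0105,0])
P=lambda s:[*(bl-u*s+np.array([.0005,0])),.0563-e*0]
move_straight(P(.325),of,speed=.1); hold(.2); print(get_state()['eef_pos'],P(.325),get_state()['contact_force'])
for s_ in (.29,.265,.24,.215,.19,.16,.13,.11):
    move_straight(P(s_),of,speed=.07); s=get_state(); F=s['contact_force']
    print(s_,(s['eef_pos']-P(s_)).round(4),np.round(F,1),np.round(s['torque'],2),s['time'])
    if np.linalg.norm(F)>15: print('abort');break
t=snap('top','top5'); sc=snap('scene','sc6',crop=(200,140,380,275),scale=4)
E
```

```text
[0.52863191 0.30798782 0.05699858] [np.float64(0.5281125), np.float64(0.3078), 0.0563] [ 0.09274623 -0.66176837 -0.45332482]
0.29 [0.0001 0.0001 0.0001] [ 1.1  0.3 -0.8] [0.02 0.08 0.03] 34.6417
0.265 [ 0.0001 -0.0004  0.0001] [-0.5  0.7 -1. ] [0.02 0.01 0.  ] 35.15
0.24 [ 0.0001 -0.0004  0.0001] [ 0.8  1.2 -0.9] [-0.02  0.06  0.03] 35.6583
0.215 [ 0.0001 -0.0004  0.0001] [-0.8  0.6 -1. ] [0.02 0.09 0.01] 36.1667
0.19 [ 0.0001 -0.0004  0.0001] [-0.   0.4 -1.9] [ 0.03  0.01 -0.05] 36.675
0.16 [ 0.0001 -0.0002  0.0001] [ 0.  -0.1 -0.7] [0.05 0.05 0.02] 37.25
0.13 [ 0.0001 -0.0002  0.    ] [ 0.  -0.1 -0.6] [0.04 0.08 0.01] 37.825
0.11 [ 0.     -0.0006  0.    ] [-0.1  0.3 -0.4] [0.06 0.09 0.04] 38.2583
```

View pics/sc6.png

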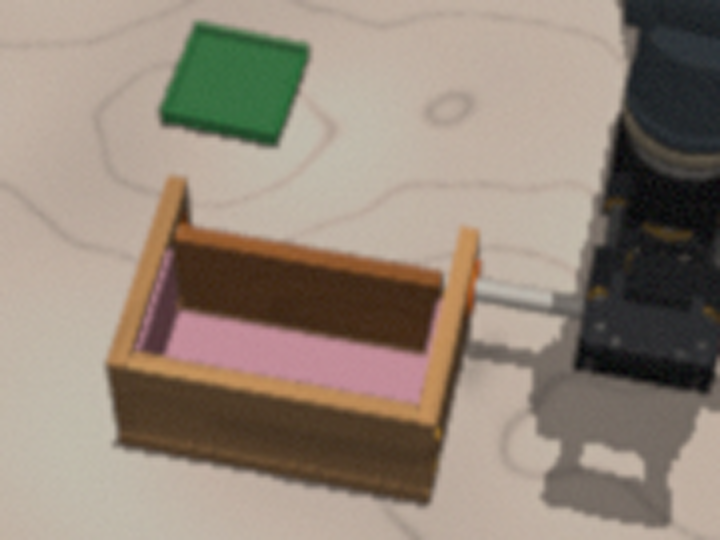

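```bash
python3 - <<'E'
from h import *
e=.009; u=np.array([-.0105,-1.]); bl=np.array([.5242,-.0172])
of=tool([e*u[0],e*u[1],-1],[1,-.0105,0])
P=lambda s:[*(bl-u*s+np.array([.0005,0])),.0563]
for s_ in (.095,.085,.075,.065,.055,.045,.036):
    move_straight(P(s_),of,speed=.05); s=get_state(); F=s['contact_force']
    print(s_,(s['eef_pos']-P(s_)).round(4),np.round(F,1),np.round(s['torque'],2),s['time'])
    if np.linalg.norm(F)>15: print('abort');break
hold(.3); s=get_state(); print(np.round(s['contact_force'],1),np.round(s['torque'],2),s['gripper_width']*87)
t=snap('top','top6',crop=(250,160,350,250),scale=5); sc=snap('scene','sc7',crop=(200,140,340,260),scale=5)
a=t['pixels'][150:260,235:355]; b=sc['pixels'][140:250,210:330]
cv2.imwrite('pics/fin.png',cv2.resize(np.concatenate([a,b],1),None,fx=3.3,fy=3.3,interpolation=cv2.INTER_CUBIC))
w=cloud(t)
for y0 in (-.18,-.15,-.12,-.09,-.06,-.04,-.215,-.225,-.235,-.24,-.25):
    k=(abs(w[...,1]-y0)<.004)&(w[...,0]>.505)&(w[...,0]<.531)&(w[...,2]>.05)&(w[...,2]<.085)
    if k.any(): P=w[k]; print(y0,k.sum(),P[:,0].mean().round(4),P[:,2].max().round(4))
E
```

```text
0.095 [ 0.     -0.0004  0.    ] [-0.4 -0.2 -0.7] [-0.01  0.08 -0.02] 38.8083
0.085 [-0.     -0.0005  0.    ] [-0.4  0.4 -2.4] [0.01 0.08 0.02] 39.1583
0.075 [-0.     -0.0005  0.    ] [-0.8 -0.2 -1.2] [-0.02  0.06 -0.01] 39.5083
0.065 [-0.     -0.0005  0.    ] [-0.2  0.9 -0.7] [ 0.01  0.12 -0.04] 39.8583
0.055 [-0.     -0.0005  0.    ] [-0.   1.1 -0.4] [-0.03  0.   -0.04] 40.2083
0.045 [-0.0001 -0.0005  0.    ] [-0.7 -0.4 -0.7] [ 0.03  0.05 -0.03] 40.5583
0.036 [-0.     -0.0005  0.    ] [-0.6  0.1 -1.5] [0.01 0.   0.01] 40.8917
[ 0.7  0.2 -1.5] [0.01 0.02 0.06] 25.877041627885646
-0.18 9 0.522 0.0728
-0.15 8 0.5207 0.0728
-0.12 9 0.5231 0.0722
-0.09 15 0.5223 0.0774
-0.06 15 0.5223 0.0726
-0.04 10 0.5223 0.074
-0.215 12 0.5208 0.0724
-0.225 12 0.5208 0.0732
-0.235 8 0.5197 0.0724
-0.24 12 0.5208 0.074
-0.25 3 0.5204 0.0684
```

View pics/fin.png

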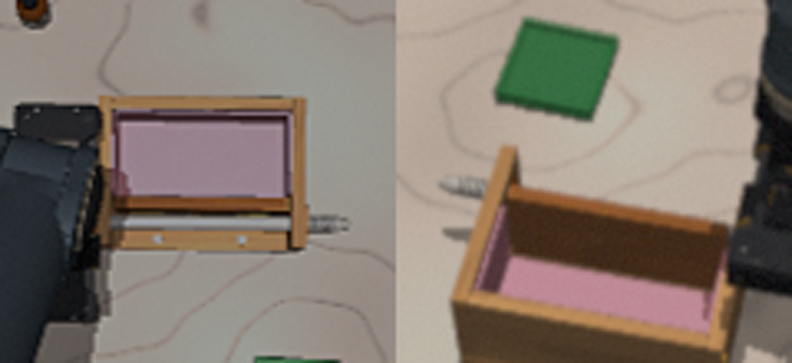

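```bash
python3 -c "
from plant import *
job_done(); s=get_state(); print(s['time'],s['contact_force'],s['gripper_width'])"
```

```text
the job is handed in; nothing more can be done
the job is handed in; nothing more can be done
```

The flap is shut and the locking pin is through both bushings, still gripped by the robot. I handed the job in at about 41 s of the 67 s allowed.

- **Flap:** My first two tries at closing it jammed because I pushed straight at its edge. During the first, the contact force reached about 109 N on the arm (99 N along the push, 45 N upwards). That is under the 120 N wrist limit. I believe the fingertips carried it rather than the gripper's body, which has a 40 N limit, but I could not confirm that. Lifting the flap along its arc closed it with 1–3 N. It then stopped hard against the end stop, and the pictures show it upright.
- **Pin:** I picked it up across the red grip and threaded it from the left bushing to the right one. Side forces stayed below about 2.5 N all the way.
- **Last checks:**
  - **Tip:** about 40–45 mm of rod sticks out of the far bushing.
  - **Grip:** by calculation its end is about 8 mm from the near bushing. The arm hides it from the cameras, so I did not measure that directly.
  - **Fingers:** they were closed on the grip at 25.9 mm with a 60 N grip setting, and the arm was at rest.
- **Disagreement:** the top camera shows the rod 2–6 mm higher than the arm's own position does. Part of this is the camera, which also read the pin about 2 mm high before insertion. The near-zero insertion forces support the arm's figure.
- **Other things:** I did not touch any of them on purpose, and the ones visible in the last pictures look where they were. I did not measure their positions again.

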